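# Turn the abacus face up against the leaning wall and push it through the sprung gate

## Task

The wooden abacus lies on its face in front of the little two-leaf gate. Without picking it up, push it up against the leaning brass-faced wall until it stands tilted on its edge, tip it back over from behind so that it lies flat on the planks with its beads up, and then push it along the planks through the sprung gate into the pen until the gate has closed again behind it. Leave the other goods where they are.

Things in the scene. Friction and masses are not known exactly. Their poses are not given: they have to be found in the camera images.
- abacus: Dark wooden abacus, a flat tray 100 (its x) x 120 (its y) x 20 mm thick (z), about 0.3 kg, origin at its middle. z points out of its plain back board: up at the start (it lies on its face), straight down at the end. The face has rails 10 mm wide round black beads lying 2 mm below the rails. Too wide to grasp. Friction on the planks about 0.6. At the start its x is within 0.35 rad of the corner unit's x.
- corner: Fixed wooden unit: a gate with a pen behind it and a leaning wall in front on the left. Origin on the planks at the gate's middle; x points through the gate into the pen, y left, z up; x is within 0.25 rad of the world's x. Gate posts 16 mm square, 81 mm high with knobs, at x = 0, y = +-83 mm: the opening is 150 mm wide and open above. The abacus starts in front, at x about -0.1 m.
- wall_foot (a point): Middle of the foot line of the leaning wall, on the planks, at x = -102, y = +62 mm of the corner unit (point axes as the unit's). The wall is a smooth slippery brass-faced board (friction 0.2), 185 mm long (along x), 12 mm thick; its face rises from the foot line towards +y at 60 degrees from level. The space in front of it (towards -y) is open; two low props stand behind.
- wall_top (a point): Middle of the wall's top edge, y = +100, z = 65 mm of the corner unit. An abacus tilted fully against the wall stands on its 100 mm edge at the foot and sticks out about 40 mm above this edge (its top about 105 mm high), so it can be pushed back from behind there. The props behind reach to y = 139 mm and are 40 mm high.
- pen (a point): Middle of the pen's floor, x = +123 mm of the corner unit. Pen walls 12 mm thick and 55 mm high; inner faces at y = +-85 mm and x = +238 mm of the corner unit.
- leaf_left (a joint): Left gate leaf on an upright hinge at x = 0, y = +77 mm of the corner unit: 75 mm long, 8 mm thick, top edge 56 mm high. 0 = shut; grows to 1.5 rad as it swings into the pen, the only way it opens. A light spring (about 0.6 N at the tip when wide open) shuts it once the abacus's rear edge is about 75 mm or more beyond the gate and no finger is in the way.
- leaf_right (a joint): Right gate leaf, the mirror image of the left one, hinged at x = 0, y = -77 mm of the corner unit. 0 = shut, grows to 1.5 rad as it swings into the pen.
- coin_tray: Bystander: brass coin tray, 85 x 120 x 22 mm, origin under its centre.
- clay_bead_a: Bystander: big clay bead with a painted band, 60 mm across, 50 mm high, standing on its flat end, origin under its centre.
- clay_bead_b: Bystander: a second clay bead, the same size.
- horn_comb: Bystander: pale horn comb lying flat, 86 mm (x) by 150 mm (y), 8 mm thick, origin on the underside near its middle.
- tin: Bystander: upright metal tin, 66 mm across and 80 mm high, origin under its centre.
- bowl: Bystander: wooden bowl 90 mm across and 45 mm high, origin under its centre.
- stone_weight: Bystander: pale soapstone weight, a block 40 (x) x 70 (y) x 35 mm high, origin under its centre.

How it is judged:
By the outcome, as a careful person would: the job done as asked, in the order asked, and still so for the second after the job is handed in, with the robot touching nothing.
It also fails if it takes over 72 s, if anything falls off the work surface, if the arm or the gripper's body presses on something with over 40 N, if the wrist force passes 120 N, or if a joint passes its speed limit or range.

## Robot

A 6-joint arm with a two-finger parallel gripper is mounted at the origin on the work surface. World frame = base frame: x ahead of the robot, y to its left, z up, the work surface at z = 0. Lengths are in m, angles in rad, forces in N, time in s.
With the tool pointing down it reaches from about 0.375 to 0.9 m from the base axis. Payload 3.1 kg.
Tool frame: the origin (TCP) lies at the very end of the fingers, on their centre line; the grasp point (between the pads) lies 19 mm behind it; z points along the fingers, y is the line along which they close (so a half turn about z gives the same grasp; the last joint's range is limited). The gripper opens to 85 mm and grips with 20 to 120 N. Pads are 22 mm wide; open, the fingers measure 114 mm over their backs; the gripper's body (76 mm by 85 mm) begins 54 mm behind the grasp point. The pads swing forward as they close: fully open they stand 13 mm farther back than shut.
Start: joints at [1.067, 0.527, 1.433, -0, 1.181, -0.178], TCP at [0.2, 0.592, 0.231] pointing down, gripper open.
Joint ranges: [-3.08, 3.08], [-0.75, 2.2], [0.22, 2.44], [-1.43, 4.57], [0, 2.65], [-2.85, 2.85]. Speed limits (rad/s): [2.79, 2.79, 3.14, 3.14, 3.14, 3.14].

## Interface

Orientations are given as a unit quaternion [x, y, z, w].
In Python, from station import manip gives the robot as it stands.
- The arm moves only by the shell command python3 -m handwheel 'ROWS' [FORCE]. ROWS is JSON, a list of rows, each a list of 7 numbers: the shift along the world's x, y, z in mm, then the turn, a rotation vector about the world's x, y, z in degrees, then the opening, from 0 (shut) to 1 (fully open). A call has exactly 10 rows; each row shifts and turns the commanded pose from where the row before left it; what a row does not reach is not made up. A row lasts 1/8 s, in which the tool goes at most 62.5 mm and 10.7 degrees, less where a joint would pass 70% of its speed; a pose out of reach is approached as far as the arm can. A call is refused whole if a number of a shift passes 62.5 or a number of a turn 10.7, either way. A call with a gripper value outside its range is refused whole. The fingers move at their own pace and stop on an object; FORCE is the grip in N (left out, the last holds). Time passes only in rows, so rows that do not move let the fingers close, or fill a call up. It gives the time, the measured TCP pose, the force, the opening and the grip force at its end, in the units of the state.
- manip.sense(): the state, without advancing time (a new reading comes with each control period).
- manip.snapshot(name): name is "side" or "top"; returns the picture (420x560x3 uint8, red, green, blue); there is no depth.
- manip.get_calibration(name): a dict with "K" (3x3 intrinsics, pixels), "rvec" (rotation vector, rad) and "tvec" (3), from world to camera coordinates, as OpenCV has them. Camera axes: x right, y down, z forward; pixel columns grow to the right and rows downward; lengths in m; the calibration is good to about 2 mm. A picture is of the moment at which its call begins. get_calibration takes no time and is no camera call.
- manip.sign_off(): hands the job in; it is judged then, once.
The state is a dict: "t": time; "q": joint angles; "qd": joint speeds; "tau": joint torques, N m; "tcp_pos": TCP position; "tool_rot": TCP orientation; "force": force on the tool from outside, world axes, zero at the start; "ft_torque": the same for the moment, N m; "finger_gap": opening from 0.0 (shut) to 1.0 (fully open); "gripper_force": force on a finger pad.
Only numpy, scipy, OpenCV 4.12 (cv2) and the standard library are available. Lean on these libraries where they do the work, as an engineer would, in place of code of your own. Each camera call takes 0.05 s, during which the arm holds its last target. There are 200 camera calls.

## Working session

There is one attempt and no reset: what is moved stays moved. The work goes in short steps, Python scripts to look and compute and a shell command to move; the robot and the scene stay as the last step left them, time stands still between calls to the robot, and variables do not carry over. Pictures are saved under pics/ and viewed, at most 10 in all, crops included, and the job is handed in when it is done.

```bash
mkdir -p pics
python3 - <<'E'
from station import manip
import cv2
for n in("top","side"):
    cv2.imwrite(f"pics/{n}0.png",manip.snapshot(n)[:,:,::-1]); c=manip.get_calibration(n); print(n,c)
s=manip.sense();print(s['t'],s['tcp_pos'],s['tool_rot'],s['finger_gap'])
E
```

```text
top {'K': array([[522.49889295,   0.        , 282.30530981],
       [  0.        , 522.49889295, 213.63152523],
       [  0.        ,   0.        ,   1.        ]]), 'rvec': array([ 2.13162177, -2.1042359 ,  0.17563733]), 'tvec': array([-0.01152602,  0.57964615,  1.34891653])}
side {'K': array([[504.65049911,   0.        , 267.52914586],
       [  0.        , 504.65049911, 217.28489215],
       [  0.        ,   0.        ,   1.        ]]), 'rvec': array([ 2.26904033, -0.50827124,  0.19997268]), 'tvec': array([-0.53068145,  0.19656469,  1.0167245 ])}
0.1 [0.19968881 0.59155521 0.23042439] [ 1.62174837e-01  9.86761555e-01 -9.21229719e-04 -3.26959801e-04] 0.998924567874253
```

View pics/top0.png

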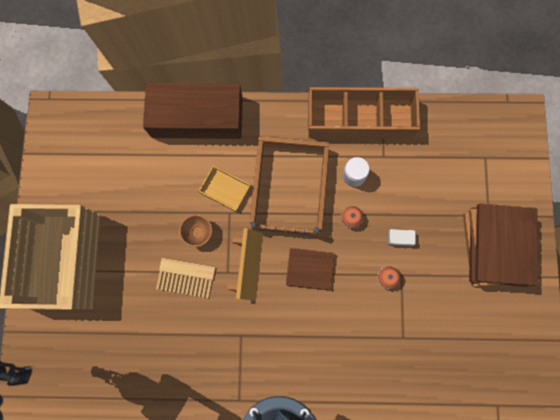

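View pics/side0.png

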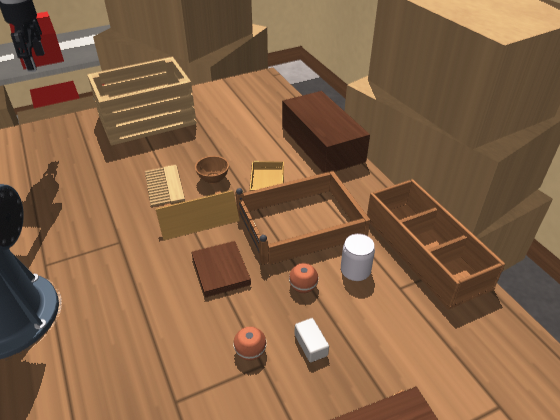

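Top view: gate posts' knobs at about (253,226) and (317,230), the wall's brass face at columns 240–260 and rows 230–300, and the abacus around (310,269). The wall is left of it, and the beads and weight are to its right.

```bash
cat > h.py <<'E'
import numpy as np,cv2
from station import manip
def ray(n,uv):
    c=manip.get_calibration(n);R=cv2.Rodrigues(c['rvec'])[0];C=-R.T@c['tvec']
    d=R.T@np.linalg.inv(c['K'])@np.array([*uv,1.]);return C,d
def at(n,uv,z):
    C,d=ray(n,uv);return C+d*(z-C[2])/d[2]
def px(n,p):
    c=manip.get_calibration(n);return cv2.projectPoints(np.float64([p]),c['rvec'],c['tvec'],c['K'],None)[0].ravel()
E
python3 - <<'E'
from h import *
im=manip.snapshot('top');hsv=cv2.cvtColor(im,cv2.COLOR_RGB2HSV)
# knobs: dark blobs
r=im[215:240,240:330];m=(r.max(2)<75).astype(np.uint8)
n,l,s,c=cv2.connectedComponentsWithStats(m)
for i in range(1,n):
    if s[i,4]>4: u=c[i]+[240,215];print('knob',u,s[i],at('top',u,.085))
r=im[240:300,270:345];m=((r.max(2)<110)).astype(np.uint8);m=cv2.morphologyEx(m,cv2.MORPH_OPEN,np.ones((3,3)))
cs=max(cv2.findContours(m,0,2)[0],key=cv2.contourArea);b=cv2.boxPoints(cv2.minAreaRect(cs))+[270,240]
print(cv2.contourArea(cs),b)
P=np.array([at('top',u,.02) for u in b]);print(P,P.mean(0),np.linalg.norm(np.diff(P,axis=0),axis=1))
m=cv2.inRange(hsv,(18,130,60),(30,255,255));m[:, :236]=0;m[:,265:]=0;m[:225]=0;m[305:]=0
cs=max(cv2.findContours(m,0,2)[0],key=cv2.contourArea);print('wall',cv2.boxPoints(cv2.minAreaRect(cs)),cv2.contourArea(cs))
for u in [(253,226),(317,230)]: print(at('top',u,.085))
cv2.imwrite('pics/c.png',cv2.resize(im[210:310,180:350],None,fx=4.5,fy=4.5)[:,:,::-1])
E
```

```text
knob [266.41463415 229.30487805] [13  8 31 11 82] [0.53180956 0.03621734 0.085     ]
knob [323.8 223.8] [83  8  3  3  5] [ 0.5481147  -0.11324197  0.085     ]
knob [319.33333333 230.66666667] [78 15  4  3  9] [ 0.52987138 -0.10163272  0.085     ]
knob [304.4040404  234.51515152] [46 16 40  9 99] [ 0.51929243 -0.06287629  0.085     ]
1301.0 [[285.92683029 285.65854263]
 [290.07316971 248.34146404]
 [336.39024353 253.48780441]
 [332.24390793 290.80488205]]
[[ 0.38975549 -0.01594224  0.02      ]
 [ 0.49031271 -0.02587369  0.02      ]
 [ 0.47789961 -0.15128722  0.02      ]
 [ 0.37781823 -0.1397943   0.02      ]] [ 0.43394651 -0.08322436  0.02      ] [0.10104647 0.12602634 0.10073912]
wall [[239.68001 297.24   ]
 [245.26    258.18   ]
 [259.26    260.18   ]
 [253.68001 299.24   ]] 190.5
[0.54011887 0.07144643 0.085     ]
[ 0.53155289 -0.09556304  0.085     ]
```

View pics/c.png

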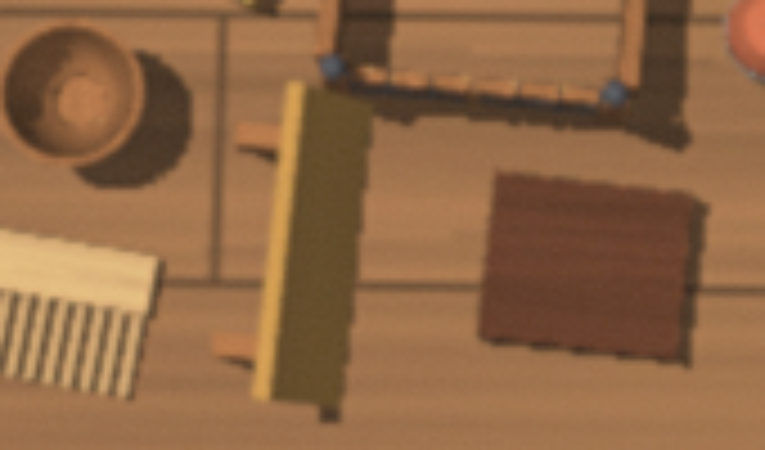

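The crop shows the knobs at (253.6,224.2) and (316.4,230.7), the abacus corners at (290.2,248.2), (334,252.9), (332.4,290) and (286.7,285.6), and the foot line of the wall from about (262.5,236) to (255.8,299.6).

Run:
```python
from h import *
L=at('top',(253.6,224.2),.087);Rr=at('top',(316.4,230.7),.087);o=(L+Rr)/2;y=L-Rr;print(L,Rr,np.linalg.norm(y))
th=np.arctan2(-y[0],y[1]);print('o',o,'th',th)
M=np.array([[np.cos(th),-np.sin(th)],[np.sin(th),np.cos(th)]]);np.save('M.npy',M);np.save('o.npy',o[:2])
A=np.array([at('top',u,.02) for u in [(290.2,248.2),(334,252.9),(332.4,290),(286.7,285.6)]])
loc=(A[:,:2]-o[:2])@M;print('abacus local',loc,loc.mean(0),np.linalg.norm(np.diff(loc,axis=0),axis=1))
for u in [(262.5,236),(255.8,299.6)]: print('foot',(at('top',u,0)[:2]-o[:2])@M)
f=lambda a:o[:2]+M@np.array(a)
for a in [(-.102,.062),(-.102,.1),(.123,0),(-.1,-.02)]:print(a,f(a))
# side check: foot & knobs reproject
for p in [(*f((0,.083)),.09),(*f((0,-.083)),.09),(*f((-.1945,.062)),0),(*f((-.0095,.062)),0),(*f((-.1945,.0995)),.065)]: print(px('side',p),px('top',p))
for nm,u,z in [('beadnear',(352,217),.05),('bead2',(390,278),.05),('comb',(186,278),.008),('bowl',(197,232),.045),('tin',(357,172),.08),('weight',(402,238),.035)]:print(nm,at('top',u,z),(at('top',u,z)[:2]-o[:2])@M)
```

```text
[0.54457317 0.069846   0.087     ] [ 0.52938882 -0.09391189  0.087     ] 0.1644603609412379
o [ 0.536981   -0.01203295  0.087     ] th -0.09245998470586368
abacus local [[-0.04477146 -0.01839257]
 [-0.04506081 -0.13755289]
 [-0.14452279 -0.14213461]
 [-0.14586168 -0.01952885]] [-0.09505418 -0.07940223] [0.11916067 0.09956745 0.12261307]
foot [-0.01675191  0.06158566]
foot [-0.1911873   0.05992164]
(-0.102, 0.062) [0.44114103 0.05911971]
(-0.102, 0.1) [0.44464951 0.0969574 ]
(0.123, 0) [ 0.65945562 -0.02338933]
(-0.1, -0.02) [ 0.43556157 -0.02271469]
[238.24627387 185.26601978] [253.2260724  223.98324929]
[261.7070264  232.45938879] [316.75166429 230.55758798]
[162.64245035 239.72734391] [254.89587414 300.75096334]
[239.13278081 220.51641872] [262.64849087 233.40258885]
[155.012111  208.6279527] [238.80561354 298.7414271 ]
beadnear [ 0.57326012 -0.19089866  0.05      ] [ 0.05263853 -0.17475212]
bead2 [ 0.41201337 -0.28868132  0.05      ] [-0.09889137 -0.28700476]
comb [0.40722699 0.25592322 0.008     ] [-0.15393971  0.25483166]
bowl [0.52838714 0.22474    0.045     ] [-0.03041799  0.23496815]
tin [ 0.68979775 -0.20187952  0.08      ] [ 0.16969223 -0.17492636]
weight [ 0.52021728 -0.32606084  0.035     ] [ 0.01230155 -0.31423432]
```

```bash
python3 -m handwheel '[[36,-48,0,0,0,-7.6,0.5],[36,-48,0,0,0,-7.6,0.5],[36,-48,0,0,0,-7.6,0.5],[36,-48,0,0,0,-7.6,0.5],[36,-48,0,0,0,-7.6,0.5],[36,-48,0,0,0,-7.6,0.5],[5,-60,0,0,0,-7.6,0.5],[0,-60,0,0,0,-7.6,0.5],[0,-60,0,0,0,-7.6,0.5],[0,-60,0,0,0,-7.6,0.5]]' 30
python3 -m handwheel '[[0,-60,0,0,0,0,0.5],[0,-60,0,0,0,0,0.5],[0,-60,0,0,0,0,0.5],[5,-60,0,0,0,0,0.5],[0,-10,-40,7.5,-0.7,0,0.5],[0,0,-40,7.5,-0.7,0,0.5],[0,0,-40,0,0,0,0.5],[0,0,-30,0,0,0,0.5],[0,0,-20,0,0,0,0.5],[0,0,0,0,0,0,0.5]]'
python3 -c "
from h import *
s=manip.sense();p=s['tcp_pos'];print((p[:2]-np.load('o.npy'))@np.load('M.npy'),p[2],s['q'])
from scipy.spatial.transform import Rotation as R
print(R.from_quat(s['tool_rot']).as_matrix())"
```

```text
t: 1.4
tcp_pos: [0.4208, 0.0623, 0.2313]
tool_rot: [0.737, 0.676, 0.0, 0.0]
force: [0.5, -0.4, -0.1]
finger_gap: 0.501
gripper_force: 0.0
t: 2.65
tcp_pos: [0.4252, -0.1853, 0.0601]
tool_rot: [0.729, 0.672, 0.097, -0.089]
force: [0.3, 0.0, 0.4]
finger_gap: 0.501
gripper_force: 0.0
[-0.09526034 -0.18282175] 0.06011462569482899 [-0.78680535  0.66543051  1.8973253   0.2898955   0.77412138 -0.93251487]
[[ 7.90517973e-02  9.96633681e-01  2.17283080e-02]
 [ 9.61791632e-01 -8.19831959e-02  2.61219471e-01]
 [ 2.62121479e-01  2.48236146e-04 -9.65034854e-01]]
```

```bash
python3 -m handwheel '[[0,0,-30,0,0,0,0.5],[0,0,-23,0,0,0,0.5],[1.4,14,0,0,0,0,0.5],[1.4,14,0,0,0,0,0.5],[1.4,14,0,0,0,0,0.5],[1.4,14,0,0,0,0,0.5],[1.4,14,0,0,0,0,0.5],[1.4,14,0,0,0,0,0.5],[1.4,14,0,0,0,0,0.5],[0,0,0,0,0,0,0.5]]'
python3 - <<'E'
from h import *
s=manip.sense();p=s['tcp_pos'];print((p[:2]-np.load('o.npy'))@np.load('M.npy'),p[2])
a=manip.snapshot('top')[190:330,180:380];b=manip.snapshot('side')[150:350,120:320]
cv2.imwrite('pics/d.png',np.hstack([cv2.resize(a,(400,280)),cv2.resize(b,(400,400))[:280]])[:,:,::-1])
E
```

```text
t: 3.9
tcp_pos: [0.4347, -0.0856, 0.0083]
tool_rot: [0.728, 0.672, 0.097, -0.09]
force: [-0.6, -0.4, -0.3]
finger_gap: 0.497
gripper_force: 0.0
[-0.09508519 -0.08269432] 0.008260907894625868
```

View pics/d.png

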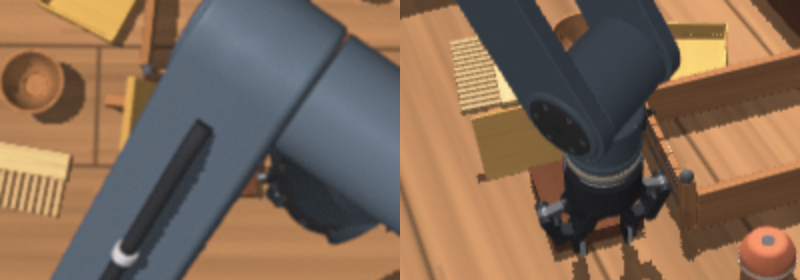

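The fingers are at the rear edge of the abacus, tips below its top, so I'm continuing the push onto the wall.

```bash
python3 -m handwheel '[[0.9,9,-3,0,0,0,0.5],[0.9,9,0,0,0,0,0.5],[0.9,9,0,0,0,0,0.5],[0.9,9,0,0,0,0,0.5],[0.9,9,0,0,0,0,0.5],[0.7,7,0,0,0,0,0.5],[0.7,7,0,0,0,0,0.5],[0.7,7,0,0,0,0,0.5],[0.7,7,0,0,0,0,0.5],[0.7,7,0,0,0,0,0.5]]'
python3 - <<'E'
from h import *
s=manip.sense();p=s['tcp_pos'];print((p[:2]-np.load('o.npy'))@np.load('M.npy'),p[2])
a=manip.snapshot('top')[190:330,180:380];b=manip.snapshot('side')[140:340,120:320]
cv2.imwrite('pics/e.png',np.hstack([cv2.resize(a,(400,280)),cv2.resize(b,(400,400))[:280]])[:,:,::-1])
E
```

```text
t: 5.25
tcp_pos: [0.4436, -0.0071, 0.0054]
tool_rot: [0.729, 0.672, 0.097, -0.088]
force: [0.2, -0.8, -2.0]
finger_gap: 0.502
gripper_force: 0.7
[-0.09344405 -0.00375205] 0.005354945009868953
```

View pics/e.png

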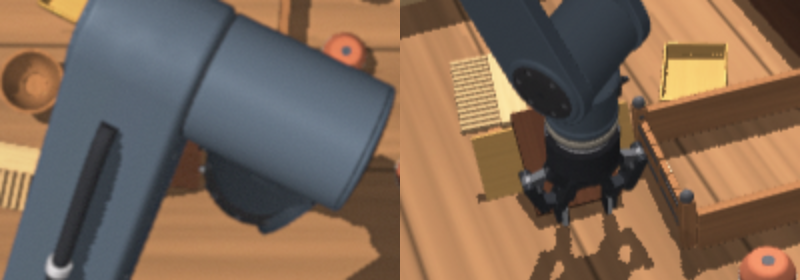

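The abacus is climbing the wall and its leading edge shows tilted at about (530,120) in the right-hand half. I'll push on.

```bash
python3 -m handwheel '[[0.5,5,0,0,0,0,0.5],[0.5,5,0,0,0,0,0.5],[0.5,5,0,0,0,0,0.5],[0.4,4,0,0,0,0,0.5],[0.4,4,0,0,0,0,0.5],[0.3,3,0,0,0,0,0.5],[0.3,3,0,0,0,0,0.5],[0.2,2,0,0,0,0,0.5],[0.2,2,0,0,0,0,0.5],[0,0,0,0,0,0,0.5]]'
python3 - <<'E'
from h import *
s=manip.sense();p=s['tcp_pos'];print((p[:2]-np.load('o.npy'))@np.load('M.npy'),p[2])
b=manip.snapshot('side')[120:320,100:350]
cv2.imwrite('pics/f.png',cv2.resize(b,None,fx=2.5,fy=2.5)[:,:,::-1])
E
```

```text
t: 6.6
tcp_pos: [0.4468, 0.0256, 0.0055]
tool_rot: [0.729, 0.672, 0.098, -0.088]
force: [0.2, 0.5, 0.2]
finger_gap: 0.501
gripper_force: 0.0
[-0.09323446  0.02916207] 0.005458402806695125
```

View pics/f.png

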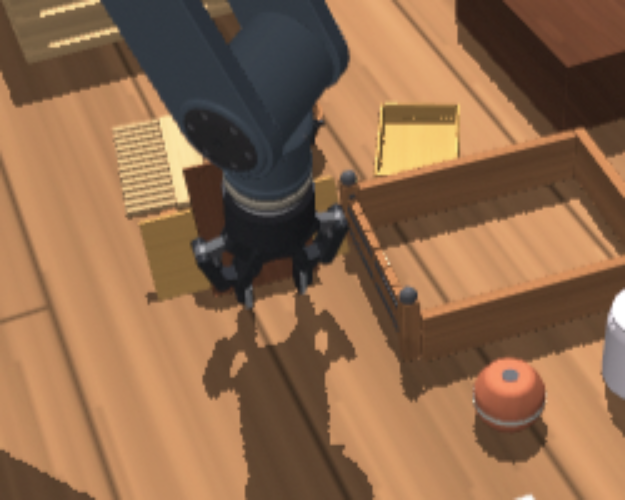

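```bash
python3 -m handwheel '[[0.3,3,0,0,0,0,0.5],[0.3,3,0,0,0,0,0.5],[0.2,2,0,0,0,0,0.5],[0.1,1,0,0,0,0,0.5],[0.1,1,0,0,0,0,0.5],[0.1,1,0,0,0,0,0.5],[0,0,0,0,0,0,0.5],[0,0,0,0,0,0,0.5],[0,0,0,0,0,0,0.5],[0,0,0,0,0,0,0.5]]'
python3 -m handwheel '[[-0.5,-5,0,0,0,0,0.5],[-1,-10,0,0,0,0,0.5],[-3,-30,0,0,0,0,0.5],[-5,-50,10,0,0,0,0.5],[0,0,60,0,0,0,0.5],[0,0,60,-7.5,0.7,0,0.5],[0,0,60,-7.5,0.7,0,0.3],[0,0,60,0,0,0,0],[60,0,0,0,0,0,0],[60,0,0,0,0,0,0]]'
python3 - <<'E'
from h import *
s=manip.sense();p=s['tcp_pos'];print((p[:2]-np.load('o.npy'))@np.load('M.npy'),p)
a=manip.snapshot('top')[190:330,180:380];b=manip.snapshot('side')[120:320,100:300]
cv2.imwrite('pics/g.png',np.hstack([cv2.resize(a,(400,280)),cv2.resize(b,(400,400))[:280]])[:,:,::-1])
E
```

```text
t: 7.9
tcp_pos: [0.4483, 0.035, 0.0053]
tool_rot: [0.729, 0.672, 0.097, -0.087]
force: [-3.1, -7.5, 1.7]
finger_gap: 0.5
gripper_force: 3.7
t: 9.15
tcp_pos: [0.5598, -0.059, 0.2578]
tool_rot: [0.735, 0.678, 0.001, 0.002]
force: [1.0, 0.0, -0.1]
finger_gap: 0.002
gripper_force: 0.0
[ 0.02704695 -0.04466481] [ 0.55978859 -0.05900417  0.25782619]
```

View pics/g.png

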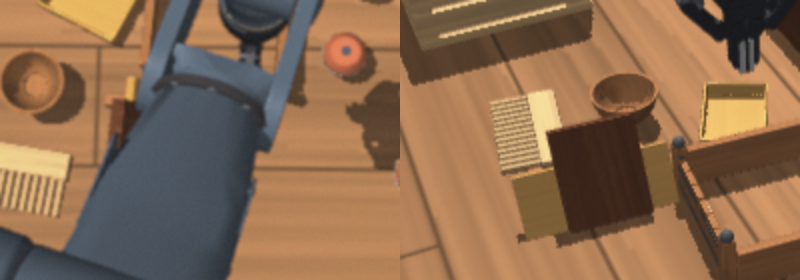

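The abacus stands flush against the wall, sticking out above it. Next I go behind it.

```bash
python3 -m handwheel '[[-25,56,0,0,0,0,0.5],[-25,56,0,0,0,0,0.5],[-25,56,0,0,0,0,0.5],[-25,56,0,0,0,0,0.5],[0,0,-50,0,0,0,0.5],[0,0,-50,0,0,0,0.5],[0,0,-40,0,0,0,0.5],[0,0,-20,0,0,0,0.5],[0,0,-15,0,0,0,0.5],[0,0,0,0,0,0,0.5]]'
python3 - <<'E'
from h import *
s=manip.sense();p=s['tcp_pos'];print((p[:2]-np.load('o.npy'))@np.load('M.npy'),p)
E
python3 -m handwheel '[[-1.8,-20,0,0,0,0,0.5],[-1,-11,0,0,0,0,0.5],[-0.7,-8,0,0,0,0,0.5],[-0.7,-8,0,0,0,0,0.5],[-0.7,-8,0,0,0,0,0.5],[-0.7,-8,0,0,0,0,0.5],[-0.7,-8,0,0,0,0,0.5],[-0.7,-8,0,0,0,0,0.5],[-0.7,-8,0,0,0,0,0.5],[0,0,0,0,0,0,0.5]]'
python3 - <<'E'
from h import *
s=manip.sense();p=s['tcp_pos'];print((p[:2]-np.load('o.npy'))@np.load('M.npy'),p)
E
```

```text
t: 10.5
tcp_pos: [0.4577, 0.1647, 0.0796]
tool_rot: [0.735, 0.678, -0.001, -0.001]
force: [-0.2, 0.6, -0.2]
finger_gap: 0.501
gripper_force: 0.0
[-0.09523255  0.16867423] [0.45772862 0.16471347 0.07956928]
t: 11.75
tcp_pos: [0.451, 0.0775, 0.0803]
tool_rot: [0.736, 0.677, -0.0, -0.0]
force: [-0.8, 0.2, 0.2]
finger_gap: 0.5
gripper_force: 0.0
[-0.09391531  0.08124668] [0.45096821 0.07753774 0.08026589]
```

```bash
python3 -m handwheel '[[-0.6,-6,0,0,0,0,0.5],[-0.6,-6,0,0,0,0,0.5],[-0.6,-6,0,0,0,0,0.5],[-0.6,-6,0,0,0,0,0.5],[-0.6,-6,0,0,0,0,0.5],[-0.6,-6,0,0,0,0,0.5],[-0.6,-6,0,0,0,0,0.5],[-0.6,-6,0,0,0,0,0.5],[-0.6,-6,0,0,0,0,0.5],[-0.6,-6,0,0,0,0,0.5]]'
python3 -m handwheel '[[0,0,0,0,0,0,0.5],[0,0,60,0,0,0,0.5],[0,0,60,0,0,9,0.5],[0,0,60,0,0,10,0.5],[35,-50,0,0,0,10,0.4],[35,-50,0,0,0,10,0.4],[35,-50,0,0,0,10,0.4],[35,-50,0,0,0,10,0.4],[0,0,0,0,0,10,0.4],[0,0,0,0,0,10,0.4]]'
python3 - <<'E'
from h import *
s=manip.sense();p=s['tcp_pos'];print((p[:2]-np.load('o.npy'))@np.load('M.npy'),p,s['q'])
A=manip.snapshot('top');a=A[190:330,180:380];b=manip.snapshot('side')[120:320,100:300]
cv2.imwrite('pics/h_full.png',A[:,:,::-1])
cv2.imwrite('pics/h.png',np.hstack([cv2.resize(a,(400,280)),cv2.resize(b,(400,400))[:280]])[:,:,::-1])
E
```

```text
t: 13.0
tcp_pos: [0.445, 0.0177, 0.0803]
tool_rot: [0.735, 0.678, 0.0, 0.0]
force: [-0.3, 0.4, 0.8]
finger_gap: 0.502
gripper_force: 0.0
t: 14.25
tcp_pos: [0.5849, -0.1825, 0.2594]
tool_rot: [0.134, 0.991, 0.0, -0.001]
force: [-1.1, -0.4, 0.1]
finger_gap: 0.401
gripper_force: 0.0
[ 0.06345317 -0.16535283] [ 0.58489639 -0.18253802  0.25938909] [-4.84772357e-01  4.81898622e-01  1.43177685e+00  2.13192169e-04
  1.22955392e+00 -1.78674033e+00]
```

View pics/h.png

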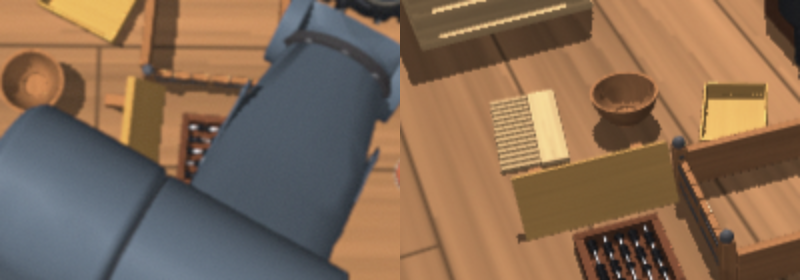

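Beads are up and the abacus lies just in front of the wall. I'll measure it in the side view.

Run:
```python
from h import *
im=manip.snapshot('side');o=np.load('o.npy');M=np.load('M.npy')
y0,x0=200,150;r=im[y0:330,x0:310];h=cv2.cvtColor(r,cv2.COLOR_RGB2HSV)
m=(((h[...,0]<9)|(h[...,0]>170))&(h[...,1]>90)|(r.max(2)<60)).astype(np.uint8)
m=cv2.morphologyEx(m,cv2.MORPH_CLOSE,np.ones((5,5)));m=cv2.morphologyEx(m,cv2.MORPH_OPEN,np.ones((5,5)))
cs=max(cv2.findContours(m,0,2)[0],key=cv2.contourArea);hull=cv2.convexHull(cs)
q=cv2.approxPolyDP(hull,5,True)[:,0]+[x0,y0]
for u in q: print(u,(at('side',u,.02)[:2]-o)@M)
d=cv2.resize(r,None,fx=4.5,fy=4.5,interpolation=cv2.INTER_CUBIC)
cv2.polylines(d,[np.int32((q-[x0,y0])*4.5)],True,(0,255,0),1)
cv2.imwrite('pics/i.png',d[:,:,::-1])
```

```text
[225 231] [-0.05552088  0.01895286]
[243 267] [-0.04986386 -0.1001903 ]
[200 278] [-0.14330584 -0.09807782]
[193 238] [-0.12966322  0.02252111]
```

View pics/i.png

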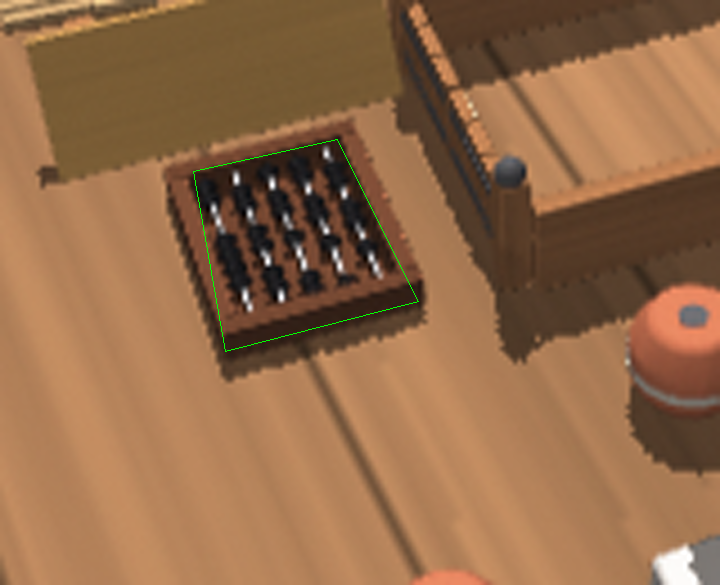

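The mask missed the rails. Read from the picture, the top-face corners are crop (168,173), (349,122), (424,281), (224,335).

Run:
```python
from h import *
o=np.load('o.npy');M=np.load('M.npy')
c=np.array([(168,173),(349,122),(424,281),(224,335)])/4.5+[150,200]
P=np.array([at('side',u,.02)[:2] for u in c]);l=(P-o)@M
print(l,l.mean(0),np.linalg.norm(np.diff(l,axis=0),axis=1),P)
```

```text
[[-0.14202541  0.02562793]
 [-0.04643426  0.0292654 ]
 [-0.04348279 -0.08867389]
 [-0.14138755 -0.08840244]] [-0.0933325  -0.03054575] [0.09566033 0.11797622 0.09790514] [[ 0.39792842  0.02659848]
 [ 0.4934471   0.02139465]
 [ 0.48549683 -0.09631339]
 [ 0.38803532 -0.08700371]]
```

Run:
```python
from h import *
def tri(a,b):
    A,d=ray('top',a);B,e=ray('side',b)
    s=np.linalg.lstsq(np.c_[d,-e],B-A,rcond=None)[0];p,q=A+s[0]*d,B+s[1]*e;print(np.linalg.norm(p-q));return (p+q)/2
L=tri((253.6,224.2),(239.2,191.2));R=tri((316.4,230.7),(263.3,238.2));print(L,R,np.linalg.norm(L-R))
for nm in ['mixed']:
    L=at('top',(253.6,224.2),.076);R=at('top',(316.4,230.7),.076)
    o=(L+R)[:2]/2;y=(L-R)[:2];th=np.arctan2(-y[0],y[1]);M=np.array([[np.cos(th),-np.sin(th)],[np.sin(th),np.cos(th)]])
    print(o,th,np.linalg.norm(y))
    for p in [L,R]:print(px('side',p))
Ls=at('side',(239.2,191.2),.076);Rs=at('side',(263.3,238.2),.076);print('side',(Ls+Rs)/2,np.linalg.norm(Ls-Rs))
np.save('M.npy',M);np.save('o.npy',o)
c=np.array([(168,173),(349,122),(424,281),(224,335)])/4.5+[150,200]
l=(np.array([at('side',u,.02)[:2] for u in c])-o)@M;print(l,l.mean(0))
p=manip.sense()['tcp_pos'];print((p[:2]-o)@M,p)
f=lambda a:o+M@np.array(a)
print('targets',f((-.16,-.03)),f((-.093,-.12)),f((.08,0)))
```

```text
0.0009971828270801985
0.0007757794294247302
[0.54665138 0.07111956 0.07123505] [ 0.53207781 -0.09473482  0.07179005] 0.16649435290181583
[ 0.53871236 -0.01188886] -0.09245998470586334 0.16580597437824054
[239.258217   189.72099395]
[262.57659118 236.89122159]
side [ 0.53750311 -0.01644189  0.076     ] 0.16491357512773064
[[-0.14373607  0.0253246 ]
 [-0.04814492  0.02896208]
 [-0.04519345 -0.08897722]
 [-0.14309822 -0.08870576]] [-0.09504317 -0.03084908]
[ 0.06147107 -0.16477265] [ 0.58470769 -0.18163322  0.25988322]
targets [ 0.37662593 -0.02698819] [ 0.4350302  -0.12278976] [ 0.61837065 -0.01927512]
```

```bash
python3 -m handwheel '[[-19,7,0,0,0,-10,0.5],[-19,7,0,0,0,-10,0.5],[-19,7,0,0,0,-10,0.5],[-19,7,0,0,0,-10,0.5],[-19,7,0,0,0,-10,0.5],[-19,7,0,0,0,-10,0.5],[-19,6,0,0,0,-10,0.5],[-19,6,0,0,0,-10,0.5],[0,0,-60,0,0,0,0.5],[0,0,-60,0,0,0,0.5]]'
python3 -m handwheel '[[0,0,-60,0,0,0,0.5],[0,0,-50,0,0,0,0.5],[0,0,-22,0,0,0,0.5],[1,10,0,0,0,0,0.5],[1,10,0,0,0,0,0.5],[1,10,0,0,0,0,0.5],[0.7,8,0,0,0,0,0.5],[0.6,6,0,0,0,0,0.5],[0.5,5,0,0,0,0,0.5],[0,0,0,0,0,0,0.5]]'
python3 - <<'E'
from h import *
o=np.load('o.npy');M=np.load('M.npy')
s=manip.sense();p=s['tcp_pos'];print((p[:2]-o)@M,p)
E
```

```text
t: 15.65
tcp_pos: [0.434, -0.1282, 0.1404]
tool_rot: [0.742, 0.67, 0.001, 0.003]
force: [0.2, -0.4, -0.7]
finger_gap: 0.5
gripper_force: 0.0
t: 16.9
tcp_pos: [0.4376, -0.0784, 0.0083]
tool_rot: [0.741, 0.671, -0.0, -0.0]
force: [0.5, -0.2, 0.2]
finger_gap: 0.501
gripper_force: 0.0
[-0.09456327 -0.07553129] [ 0.43757933 -0.07836666  0.00832631]
```

```bash
python3 -m handwheel '[[0.5,5,0,0,0,0,0.5],[0,0,0,0,0,0,0.5],[-1,-10,0,0,0,0,0.5],[-2,-20,20,0,0,0,0.5],[0,0,60,0,0,0,0.5],[0,0,60,0,0,0,0.5],[0,0,0,0,0,10,0.5],[0,0,0,0,0,10,0.5],[0,0,0,0,0,10,0.5],[0,0,0,0,0,10,0.5]]'
python3 -m handwheel '[[0,21,0,0,0,10,0.5],[0,21,0,0,0,10,0.5],[0,21,0,0,0,10,0.5],[0,21,0,0,0,10,0.5],[0,22,0,0,0,10,0.5],[-20,0,0,0.8,9,0,0.5],[-20,0,0,0.8,9,0,0.5],[-28,0,0,0,0,0,0.5],[0,0,-20,0,0,0,0.5],[0,0,0,0,0,0,0.5]]'
python3 - <<'E'
from h import *
from scipy.spatial.transform import Rotation as R
o=np.load('o.npy');M=np.load('M.npy')
s=manip.sense();p=s['tcp_pos'];print((p[:2]-o)@M,p,s['q']);print(R.from_quat(s['tool_rot']).as_matrix())
b=manip.snapshot('side')
cv2.imwrite('pics/j.png',cv2.resize(b[200:330,150:310],None,fx=4.5,fy=4.5,interpolation=cv2.INTER_CUBIC)[:,:,::-1])
E
```

```text
t: 18.15
tcp_pos: [0.4348, -0.1042, 0.1482]
tool_rot: [0.465, 0.885, 0.0, -0.0]
force: [0.3, -0.0, -0.1]
finger_gap: 0.504
gripper_force: 0.0
t: 19.4
tcp_pos: [0.3662, 0.002, 0.1277]
tool_rot: [0.049, 0.986, 0.007, -0.158]
force: [0.3, -0.8, -0.3]
finger_gap: 0.5
gripper_force: 0.0
[-0.17304843 -0.00214258] [0.36620527 0.00195498 0.1276984 ] [-0.25867651  0.51359846  1.9514784  -0.06218824  0.99182964 -1.68757132]
[[-0.94494432  0.09903782 -0.31188417]
 [ 0.09481464  0.99508069  0.028716  ]
 [ 0.31319389 -0.00243616 -0.94968608]]
```

```bash
python3 -m handwheel '[[0,0,-60,0,0,0,0.5],[0,0,-45,0,0,0,0.5],[0,0,-17,0,0,0,0.5],[15,-1.3,0,0,0,0,0.5],[15,-1.3,0,0,0,0,0.5],[10,-0.9,0,0,0,0,0.5],[10,-0.9,0,0,0,0,0.5],[10,-0.9,0,0,0,0,0.5],[10,-0.9,0,0,0,0,0.5],[0,0,0,0,0,0,0.5]]'
python3 - <<'E'
from h import *
o=np.load('o.npy');M=np.load('M.npy')
s=manip.sense();p=s['tcp_pos'];print((p[:2]-o)@M,p,s['force'])
b=manip.snapshot('side')
cv2.imwrite('pics/k.png',cv2.resize(b[180:320,150:330],None,fx=4.4,fy=4.2,interpolation=cv2.INTER_CUBIC)[:,:,::-1])
E
```

```text
t: 20.7
tcp_pos: [0.4354, -0.0035, 0.0066]
tool_rot: [0.049, 0.986, 0.007, -0.159]
force: [-4.3, 0.5, 2.5]
finger_gap: 0.498
gripper_force: 2.5
[-0.10360874 -0.0012151 ] [ 0.43543399 -0.00353275  0.0065504 ] [-4.28984221  0.52143421  2.45532296]
```

View pics/k.png

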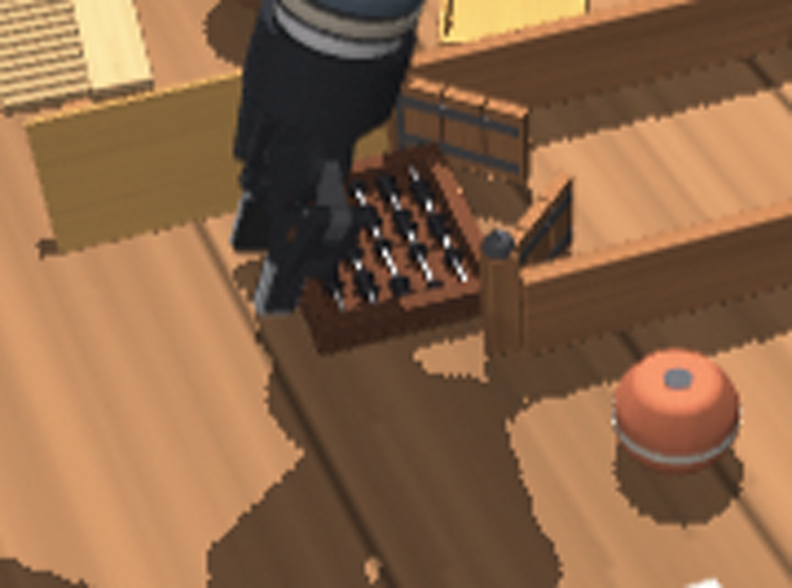

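The leaves are being pushed open, with the front right corner near the post at (480,290). The top right edge runs from crop (318,318) to (480,283), so I'm checking its y.

Run:
```python
from h import *
o=np.load('o.npy');M=np.load('M.npy')
for u in [(318,318),(480,283),(440,150)]:
    print((at('side',(150+u[0]/4.4,180+u[1]/4.2),.02)[:2]-o)@M)
```

```text
[-0.08409109 -0.05351637]
[-0.00081471 -0.05777105]
[0.0124824  0.04772978]
```

The right edge is at y≈-55 mm, well clear of the post, so I push on through.

```bash
python3 -m handwheel '[[12,-1.1,0,0,0,0,0.5],[12,-1.1,0,0,0,0,0.5],[12,-1.1,0,0,0,0,0.5],[12,-1.1,0,0,0,0,0.5],[12,-1.1,0,0,0,0,0.5],[12,-1.1,0,0,0,0,0.5],[12,-1.1,0,0,0,0,0.5],[12,-1.1,0,0,0,0,0.5],[12,-1.1,0,0,0,0,0.5],[12,-1.1,0,0,0,0,0.5]]'
python3 -m handwheel '[[10,-0.9,0,0,0,0,0.5],[10,-0.9,0,0,0,0,0.5],[10,-0.9,0,0,0,0,0.5],[10,-0.9,0,0,0,0,0.5],[10,-0.9,0,0,0,0,0.5],[6,-0.6,0,0,0,0,0.5],[4,-0.4,0,0,0,0,0.5],[0,0,0,0,0,0,0.5],[0,0,0,0,0,0,0.5],[0,0,0,0,0,0,0.5]]'
python3 - <<'E'
from h import *
o=np.load('o.npy');M=np.load('M.npy')
s=manip.sense();p=s['tcp_pos'];print((p[:2]-o)@M,p,s['force'])
E
```

```text
t: 22.0
tcp_pos: [0.5579, -0.0151, 0.0064]
tool_rot: [0.049, 0.986, 0.006, -0.157]
force: [-4.2, 0.5, 3.6]
finger_gap: 0.5
gripper_force: 2.9
t: 23.25
tcp_pos: [0.6179, -0.0207, 0.0062]
tool_rot: [0.049, 0.987, 0.006, -0.156]
force: [-1.0, 0.3, 1.2]
finger_gap: 0.501
gripper_force: 1.0
[ 0.07966533 -0.00146272] [ 0.61790236 -0.0207007   0.00619732] [-1.04953062  0.34738998  1.22050975]
```

```bash
python3 -m handwheel '[[0,0,2,0,0,0,0.2],[0,0,2,0,0,0,0.2],[0,0,5,0,0,0,0.2],[0,0,15,0,0,0,0.2],[0,0,30,0,0,0,0.2],[0,0,50,0,0,0,0.2],[0,0,60,0,0,0,0.2],[-20,-60,40,0,0,0,0.2],[-20,-60,20,0,0,0,0.2],[-20,-60,0,0,0,0,0.2]]'
python3 -m handwheel '[[-10,-60,0,0,0,0,0.2],[0,-60,0,0,0,0,0.2],[0,-60,0,0,0,0,0.2],[0,-60,0,0,0,0,0.2],[0,0,0,0,0,0,0.2],[0,0,0,0,0,0,0.2],[0,0,0,0,0,0,0.2],[0,0,0,0,0,0,0.2],[0,0,0,0,0,0,0.2],[0,0,0,0,0,0,0.2]]'
python3 - <<'E'
from h import *
o=np.load('o.npy');M=np.load('M.npy')
im=manip.snapshot('top');cv2.imwrite('pics/m.png',im[:,:,::-1])
f=lambda a,z:px('top',(*(o+M@np.array(a)),z))
# dark bead pixels inside the pen
r=im.max(2)<45
ys,xs=np.nonzero(r[135:235,255:330]);u=np.c_[xs+255,ys+135];l=np.array([(at('top',v,.018)[:2]-o)@M for v in u])
k=(l[:,0]>.02)&(l[:,0]<.23)&(abs(l[:,1])<.08);l=l[k];print(len(l),np.percentile(l,[5,50,95],axis=0))
# leaf top line: brightness around x=0, z=.056
for x in (-.03,-.004,0,.004,.03,.05):
    print(x,[tuple(int(q) for q in im[int(round(f((x,y),.056)[1])),int(round(f((x,y),.056)[0]))]) for y in (-.05,-.02,.02,.05)])
s=manip.snapshot('side');cv2.imwrite('pics/n.png',s[:,:,::-1])
E
```

```text
t: 24.5
tcp_pos: [0.5628, -0.1882, 0.2262]
tool_rot: [0.048, 0.987, 0.005, -0.154]
force: [0.6, 0.4, -0.7]
finger_gap: 0.198
gripper_force: 0.0
t: 25.75
tcp_pos: [0.5522, -0.4261, 0.2227]
tool_rot: [0.048, 0.986, 0.006, -0.157]
force: [0.4, -0.7, -0.6]
finger_gap: 0.205
gripper_force: 0.0
83 [[ 0.11157153 -0.03609319]
 [ 0.14481007  0.00395571]
 [ 0.18090438  0.0438066 ]]
-0.03 [(92, 105, 118), (135, 106, 90), (167, 121, 82), (166, 119, 80)]
-0.004 [(96, 107, 121), (126, 86, 60), (131, 89, 59), (107, 80, 59)]
0 [(93, 107, 121), (200, 136, 86), (189, 126, 78), (144, 105, 70)]
0.004 [(90, 103, 117), (196, 139, 89), (167, 118, 78), (154, 111, 75)]
0.03 [(188, 135, 90), (184, 133, 90), (187, 135, 92), (182, 131, 85)]
0.05 [(175, 126, 84), (193, 138, 94), (198, 141, 94), (148, 107, 73)]
```

The abacus sits at x≈0.146, y≈0.004 in the unit's frame. All ten views are used, so I check the leaves and bystanders numerically against the first pictures.

Run:
```python
from h import *
o=np.load('o.npy');M=np.load('M.npy')
a=cv2.imread('pics/side0.png').astype(int);b=cv2.imread('pics/n.png').astype(int)
d=abs(a-b).max(2)
f=lambda x,y,z:px('side',(*(o+M@np.array((x,y))),z))
for y0,y1,n in [(-.07,-.005,'right'),(.005,.07,'left')]:
  for nm,ps in [('shut leaf',[(0,y0,.012),(0,y1,.012),(0,y1,.052),(0,y0,.052)]),('floor behind',[(.02,y0,0),(.02,y1,0),(.07,y1,0),(.07,y0,0)])]:
    m=np.zeros(d.shape,np.uint8);cv2.fillPoly(m,[np.int32([f(*p) for p in ps])],1)
    print(n,nm,m.sum(),np.median(d[m>0]),(d[m>0]>30).mean(),a[m>0].mean(0),b[m>0].mean(0))
for nm,(u,v) in dict(beada=(304,277),beadb=(250,342),weight=(312,340),tin=(357,257),bowl=(212,170),comb=(165,185),tray=(267,175)).items():
    w=d[v-18:v+18,u-18:u+18];print(nm,(w>30).mean())
```

```text
right shut leaf 131 11.0 0.0 [48.06870229 66.92366412 94.00763359] [ 55.28244275  76.44274809 106.5648855 ]
right floor behind 475 17.0 0.0 [ 64.66526316  93.42947368 131.48842105] [ 73.78315789 105.92631579 148.39368421]
left shut leaf 129 11.0 0.0 [ 49.94573643  71.20930233 101.55813953] [ 57.41085271  81.18604651 115.10077519]
left floor behind 419 22.0 0.0 [ 75.17899761 108.53699284 150.40811456] [ 85.40334129 122.65393795 169.36515513]
beada 0.0
beadb 0.0
weight 0.0
tin 0.33796296296296297
bowl 0.0
comb 0.0
tray 0.0
```

```bash
python3 -c "
from station import manip
print(manip.sign_off())"
```

```text
the job is handed in; nothing more can be done
None
```

The job is handed in at about 26 s: the abacus was tilted up the wall, tipped back flat with its beads up and pushed into the pen; both gate leaves match their shut look from the start, and the other goods look unmoved (the tin's patch differed in brightness, though the arm never went near it).

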